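# Shut the shoe-shine box and bolt it

### The arm

A 6-joint arm with a two-finger parallel gripper is mounted at the origin on the work surface. World frame = base frame: x ahead of the robot, y to its left, z up, the work surface at z = 0. Lengths are in m, angles in rad, forces in N, time in s.
With the tool pointing down it reaches from about 0.275 to 0.725 m from the base axis. Payload 5.6 kg.
Tool frame: the origin (TCP) lies at the very end of the fingers, on their centre line; the grasp point (between the pads) lies 19 mm behind it; z points along the fingers, y is the line along which they close (so a half turn about z gives the same grasp; the last joint's range is limited). The gripper opens to 85 mm and grips with 20 to 120 N. Pads are 22 mm wide; open, the fingers measure 114 mm over their backs; the gripper's body (76 mm by 85 mm) begins 54 mm behind the grasp point. The pads swing forward as they close: fully open they stand 13 mm farther back than shut.
Start: joints at [1.488, 0.255, 0.108, 0, -1.424, -0.285], TCP at [0.198, 0.513, 0.231] pointing down, gripper open.
Joint ranges: [-2.95, 2.95], [-1.21, 1.97], [-1.09, 1.5], [-2.87, 1.71], [-2.94, -0.07], [-3.05, 3.05]. Speed limits (rad/s): [2.57, 2.57, 3.14, 3.14, 3.14, 3.14].

### API

Orientations are given as a 3x3 rotation matrix whose columns are the frame's x, y, z axes.
In Python, from cell import r gives the robot as it stands.
- The arm moves only by the shell command python3 -m creep 'ROWS' [OPENING]. ROWS is JSON, a list of rows, each an object of numbers: "tx", "ty", "tz": the shift along the world's x, y, z in cm; "turn": the turn about the world's z in degrees. In form: [{"tx": .., "ty": .., "tz": .., "turn": ..}, ...]. A call has 1 to 12 rows; each row is the pose to reach, as a shift and turn from the pose commanded when the call began; what a row does not reach only later rows make up. A row lasts 1/12 s, in which the tool goes at most 41.7 mm and 7.16 degrees, less where a joint would pass 70% of its speed; a pose out of reach is approached as far as the arm can. A call with a gripper value outside its range is refused whole. OPENING is the opening, from 0 (shut) to 1 (fully open), set as the call begins (- or left out, the last holds). The fingers move at their own pace and stop on an object; the grip force is fixed at half the most. Time passes only in rows, so rows that repeat a pose let the fingers close. It gives the time, the measured TCP pose, the force, the opening and the grip force at its end, in the units of the state.
- r.observe(): the state, without advancing time (a new reading comes with each control period).
- r.read_camera(name): name is "scene" or "top" or "wrist"; returns the picture (400x640x3 uint8, red, green, blue); there is no depth.
- r.camera_params(name): a dict with "mtx" (3x3 intrinsics, pixels), "world_from_camera" (4x4, takes a point from camera to world coordinates). Camera axes: x right, y up, looking along -z (the intrinsics and any distortion apply to the point x, -y, -z); pixel columns grow to the right and rows downward; lengths in m; the calibration is good to about 2 mm. A picture is of the moment at which its call begins: read the wrist's pose just before it. camera_params takes no time and is no camera call; for the wrist camera it gives the pose at the moment of the call.
- r.job_done(): hands the job in; it is judged then, once.
Trained networks look in the newest picture that a camera, given by its name, has taken for a name from the list of things; names that differ only in an ending like _2 or _b are one class to them, and where a whole thing is asked for, a point or a joint stands for the part that bears it (a point fixed in the world has none). Each returns a list of dicts, best first, with "confidence" (0 to 1); they miss things now and then, are a little off and sometimes report something else, mostly with a low value. They report only what shows in the picture. A call takes as long as a camera call.
- r.regions_of(camera, label): "region" (400x640 bool, what is visible of it) and "bbox" ([left, top, width, height] in pixels, round what is visible of it).
The state is a dict: "clock": time; "joint_pos": joint angles; "qvel": joint speeds; "effort": joint torques, N m; "ee_pos": TCP position; "orientation": TCP orientation; "wrist_force": force on the tool from outside, world axes, zero at the start; "moment": the same for the moment, N m; "finger_gap": opening from 0.0 (shut) to 1.0 (fully open); "finger_force": force on a finger pad.
Only numpy, scipy, OpenCV 4.12 (cv2) and the standard library are available. Lean on these libraries where they do the work, as an engineer would, in place of code of your own. Each camera call takes 0.05 s, during which the arm holds its last target. There are 200 camera calls.

### The job

Shut the shoe-shine box and bolt it: first press its lid down flush, then push the steel bolt block along its rail, over the lid, until its pin drops into the notch of the brass strip. Do not drive the bolt on past the notch or pull its pin up, leave the tins, brush and other things where they are, and finish with the hand clear.

Things in the scene. Friction and masses are not known exactly. Their poses are not given: they have to be found in the camera images.
- shine_box: Wooden shoe-shine box, fixed, 220 mm (its x, depth) x 380 mm (its y, length) x 130 mm high (deck and shut lid). Origin: centre of the underside; x points away from the robot at yaw 0, y left, z up. The lid covers the right rear part (box x -48 to +110, y -188 to +6 mm). The bolt's rail runs along the deck's front edge, parallel to box y, centred at box x -75 mm.
- foot_rest (a point): Centre of the top of the raised foot rest on the box's left deck, 205 mm above the cabinet top; it carries the small tin. It spans box x 5 to 85 mm, y 19 to 220 mm.
- lid (a joint): Hinge of the lid, rad: 0 shut and flush, grows as the front edge rises (starts 0.3 to 0.6). Stiff hinge: it stays where left and needs about 2 to 8 N at lid_press to go down. It stops by itself at 0.
- lid_press (a point): Point on the lid's upper face, 105 mm from the hinge line and 53 mm from the front edge, midway across. The lid is 158 x 194 x 12 mm; the point is 130 mm above the cabinet top when the lid is shut. The hinge line is at box x +110 mm, z 118 mm.
- bolt (a joint): Travel of the bolt along its rail, m: 0 at the left end stop, grows as it goes right (towards minus box y), to 0.235 at the right end stop. Starts 0 to 0.05. Sliding takes about 4 to 9 N.
- bolt_center (a point): Foot of the bolt block on its centre line, level with the strip's top (136 mm above the cabinet top). Dark steel block 42 (box x) x 44 mm (box y), 142 to 168 mm above the cabinet top. A steel tongue 22 mm wide reaches 80 mm from the block's centre to box +x, 143 to 149 mm high, passing over the shut lid. The pin's round head, 24 mm wide, stands above the block, top at 183 mm.
- bolt_push (a point): Centre of the block's left side face (faces +y of the box), 155 mm above the cabinet top: push here towards minus box y.
- pin (a joint): Height of the bolt's spring-loaded drop pin, m: about 0 while riding on the strip, about -0.003 when dropped into the notch, above 0.008 when pulled up. Once dropped the bolt centres itself on the notch, and about 20 to 28 N would force it out: the push dips to almost nothing as the pin drops, then rises steeply.
- notch (a point): Middle of the 13 mm wide notch in the brass strip that lies along the rail, level with the strip's top (136 mm). Axes as the box's. A small brass tab sticking out from the strip to the box's front edge marks it. The bolt is home when bolt_center is here. It lies 0.1 to 0.2 m right of where the bolt starts.
- tin_large: Bystander, loose: flat round tin, 88 mm across, 26 mm high. Origin: centre of the underside.
- tin_medium: Bystander, loose: flat round tin, 74 mm across, 22 mm high. Origin: centre of the underside.
- tin_small: Bystander, loose: flat round tin, 54 mm across, 18 mm high, lying on top of the foot rest of the box. Origin: centre of the underside.
- brush: Bystander, loose: horsehair shoe brush, 50 x 160 x 40 mm. Origin: centre of the underside.
- applicator: Bystander, loose: silicone applicator pad with a grip ridge, 45 x 75 x 32 mm. Origin: centre of the underside.
- shoehorn: Bystander, loose: flat steel shoehorn, 35 mm wide, 200 mm long, 5 mm thick. Origin: centre of the underside.
- jar: Bystander, loose: polish jar with cap, 54 mm across, 60 mm high. Origin: centre of the underside.

How it is judged:
By the outcome, as a careful person would: the job done as asked, in the order asked, and still so for the second after the job is handed in, with the robot touching nothing.
It also fails if it takes over 51 s, if anything falls off the work surface, if the arm or the gripper's body presses on something with over 40 N, if the wrist force passes 120 N, or if a joint passes its speed limit or range.

## Working session

There is one attempt and no reset: what is moved stays moved. The work goes in short steps, Python scripts to look and compute and a shell command to move; the robot and the scene stay as the last step left them, time stands still between calls to the robot, and variables do not carry over. Pictures are saved under pics/ and viewed, at most 10 in all, crops included, and the job is handed in when it is done.

```bash
mkdir -p pics; ls; python3 - <<'E'
from cell import r
import cv2,numpy as np
s=r.observe();print(s['clock'],s['ee_pos'],s['orientation'],s['finger_gap'])
a=[]
for n in("top","scene"):
    im=r.read_camera(n);a.append(im)
    p=r.camera_params(n);print(n,p['mtx'],p['world_from_camera'],[k for k in p])
    for l in("shine_box","lid","bolt","bolt_center","notch","tin_small","foot_rest"):
        for d in r.regions_of(n,l)[:2]:
            m=d['region'];ys,xs=np.nonzero(m);print(n,l,round(d['confidence'],2),d['bbox'],xs.mean().round(1),ys.mean().round(1))
    cv2.imwrite(f"pics/{n}.png",im[:,:,::-1])
E
```

```text
pics
0.0 [0.19751307 0.5127893  0.23039972] [[ 9.33076885e-01 -3.59676393e-01 -6.47794130e-04]
 [-3.59676975e-01 -9.33075229e-01 -1.75823008e-03]
 [ 2.79531963e-05  1.87356048e-03 -9.99998244e-01]] 0.9978367016619674
top [[442.24322507   0.         330.69847903]
 [  0.         442.24322507 197.0036564 ]
 [  0.           0.           1.        ]] [[ 0.0167177   0.98314482 -0.18206256  0.32008817]
 [-0.99984925  0.01729222  0.00156857 -0.01544937]
 [ 0.0046904   0.18200889  0.9832857   1.43940228]
 [ 0.          0.          0.          1.        ]] ['mtx', 'world_from_camera']
top lid 0.83 [340.7, 142.7, 70.5, 55.9] 378.8 169.5
top bolt 0.81 [298.0, 163.5, 21.8, 32.3] 311.0 183.3
top bolt 0.45 [456.8, 250.5, 26.2, 20.1] 467.8 262.5
top bolt_center 0.77 [299.5, 167.4, 18.4, 27.3] 311.2 182.7
top notch 0.79 [284.5, 180.6, 102.5, 31.6] 334.8 198.3
top notch 0.36 [299.5, 163.7, 20.4, 35.9] 311.2 183.3
top tin_small 0.69 [310.8, 137.6, 19.2, 18.2] 319.3 144.9
top foot_rest 0.73 [275.8, 126.6, 138.8, 104.7] 344.7 178.2
scene [[370.58591015   0.         314.57443794]
 [  0.         370.58591015 196.34242677]
 [  0.           0.           1.        ]] [[-0.64226666 -0.61410838  0.45865504  1.06613456]
 [ 0.76640082 -0.52320298  0.37267738  0.43216744]
 [ 0.01110538  0.59087185  0.80668899  1.06506605]
 [ 0.          0.          0.          1.        ]] ['mtx', 'world_from_camera']
scene shine_box 0.72 [219.9, 147.6, 124.2, 137.9] 281.0 218.2
scene lid 0.77 [220.0, 148.5, 68.4, 77.8] 251.6 185.9
scene lid 0.71 [412.0, 217.9, 27.8, 26.8] 425.5 230.8
scene bolt 0.65 [297.3, 200.7, 28.7, 22.0] 313.1 211.3
scene bolt 0.26 [220.7, 150.6, 65.6, 74.7] 251.8 186.2
scene bolt_center 0.63 [297.8, 198.4, 27.3, 27.7] 313.1 212.0
scene notch 0.79 [272.9, 162.5, 58.7, 71.0] 299.4 192.9
scene tin_small 0.53 [271.1, 211.4, 20.7, 17.3] 280.5 218.8
scene foot_rest 0.91 [221.2, 148.5, 124.6, 138.2] 281.1 218.1
```

View pics/top.png

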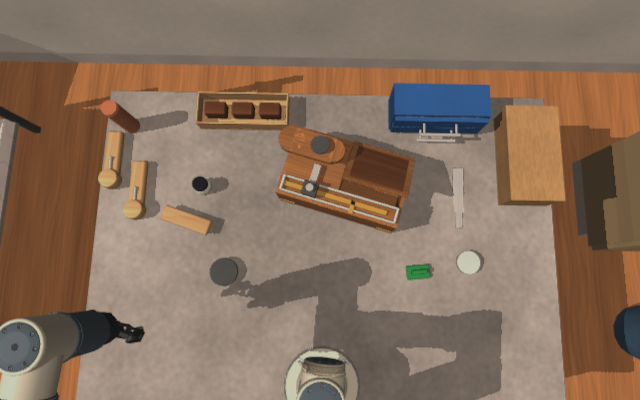

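View pics/scene.png

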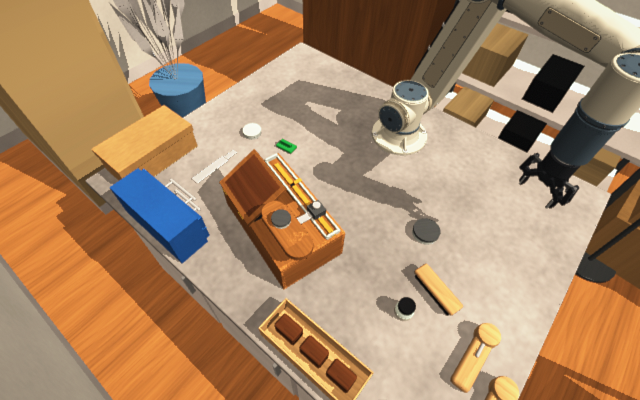

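The top view shows the box at about (345,178), yawed clockwise, with the bolt at (311,186) and the lid open at (379,170). The scene view agrees. I'll enlarge both views to fit the pose.

```bash
python3 - <<'E'
import cv2,numpy as np
a=cv2.imread("pics/top.png")[115:240,265:425];b=cv2.imread("pics/scene.png")[140:290,210:350]
a=cv2.resize(a,None,fx=5,fy=5,interpolation=cv2.INTER_CUBIC)[:600]
b=cv2.resize(b,None,fx=4,fy=4,interpolation=cv2.INTER_CUBIC)[:600]
cv2.imwrite("pics/t5.png",a);cv2.imwrite("pics/s4.png",b)
E
```

```text
(no output)
```

View pics/t5.png

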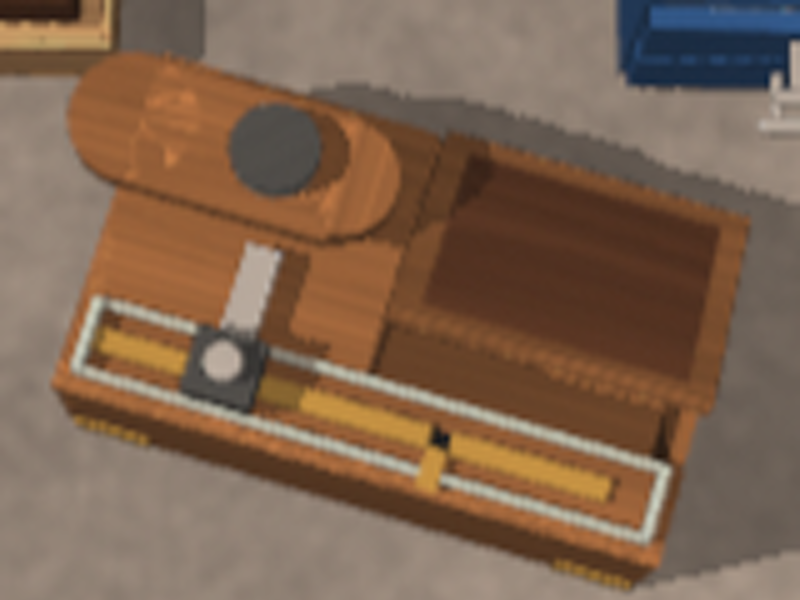

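View pics/s4.png

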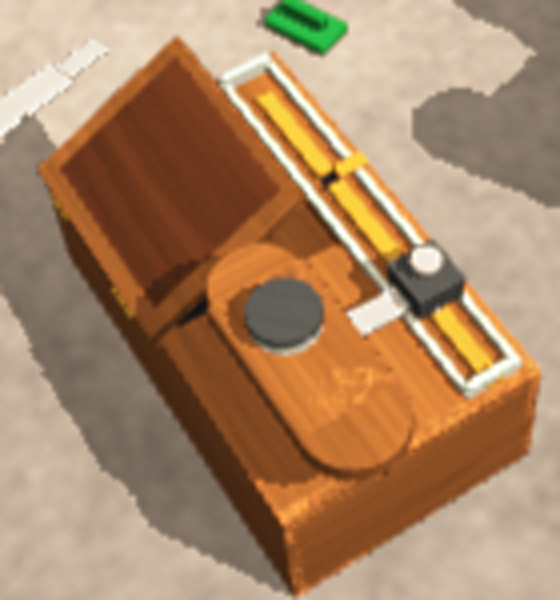

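```bash
cat > fit.py <<'E'
from cell import r
import numpy as np
from scipy.optimize import least_squares
P={n:r.camera_params(n) for n in("top","scene")}
def proj(n,X):
    T=np.linalg.inv(P[n]['world_from_camera']);c=T[:3,:3]@X+T[:3,3];c=np.array([c[0],-c[1],-c[2]])
    u=P[n]['mtx']@c;return u[:2]/u[2]
t=lambda u,v:("top",np.array([u/5+265-.4,v/5+115-.4]))
s=lambda u,v:("scene",np.array([u/4+210-.4,v/4+140-.4]))
def W(p,b):
    c,si=np.cos(p[2]),np.sin(p[2]);return np.array([p[0]+c*b[0]-si*b[1],p[1]+si*b[0]+c*b[1],b[2]])
lid=lambda a,y:(.110-.158*np.cos(a)+.012*np.sin(a),y,.118+.158*np.sin(a)+.012*np.cos(a))
obs=[(t(55,384),lambda p:(-.11,.19,.13)),(t(660,555),lambda p:(-.11,-.19,.13)),
(s(539,375),lambda p:(-.11,.19,.13)),(s(288,512),lambda p:(.11,.19,.13)),(s(296,595),lambda p:(.11,.19,0)),
(t(438,440),lambda p:(-.075,p[3],.136)),(s(331,179),lambda p:(-.075,p[3],.136)),
(t(222,359),lambda p:(-.075,p[4],.183)),(s(427,257),lambda p:(-.075,p[4],.183)),
(t(712,410),lambda p:lid(p[5],-.188)),(t(386,312),lambda p:lid(p[5],.006)),
(s(177,38),lambda p:lid(p[5],-.188)),(s(300,185),lambda p:lid(p[5],.006)) ]
f=lambda p:np.concatenate([proj(n,W(p,g(p)))-uv for (n,uv),g in obs])
R=least_squares(f,[.45,0,-.25,-.05,.1,.45],loss='soft_l1');p=R.x
if __name__=="__main__":
    print(p.round(4));print(f(p).reshape(-1,2).round(1))
    for k,b in dict(notch=(-.075,p[3],.136),bolt=(-.075,p[4],.136),push=(-.075,p[4]+.022,.155),press_shut=(.005,-.091,.13),
       press=(.11-.105*np.cos(p[5])+.012*np.sin(p[5]),-.091,.118+.105*np.sin(p[5])+.012*np.cos(p[5])),tinsm=(.045,.12,.205)).items():print(k,W(p,b).round(4))
E
python3 fit.py
```

```text
[ 0.6301 -0.0623 -0.2723 -0.0414  0.0915  0.4756]
[[-0.5  0.5]
 [ 0.2  2.1]
 [ 0.6 -1.6]
 [-1.   3.2]
 [-0.3  1. ]
 [-0.1 -0.4]
 [-0.  -0.3]
 [-0.   0.1]
 [-0.1  0.1]
 [ 0.6 -0.4]
 [ 0.5  0.2]
 [-0.2 -0.8]
 [ 1.2  2.6]]
notch [ 0.5468 -0.0819  0.136 ]
bolt [0.5825 0.046  0.136 ]
push [0.5884 0.0672 0.155 ]
press_shut [ 0.6105 -0.1513  0.13  ]
press [ 0.627  -0.1559  0.1767]
tinsm [0.7057 0.0412 0.205 ]
```

```bash
python3 -m creep '[{"tx":0,"ty":-2,"tz":4,"turn":2},{"tx":2,"ty":-4,"tz":7,"turn":5.5},{"tx":4,"ty":-7,"tz":7,"turn":5.5},{"tx":6,"ty":-10,"tz":7,"turn":5.5},{"tx":8,"ty":-13,"tz":7,"turn":5.5},{"tx":10,"ty":-16,"tz":7,"turn":5.5},{"tx":12,"ty":-19,"tz":7,"turn":5.5},{"tx":14,"ty":-22,"tz":7,"turn":5.5},{"tx":16,"ty":-25,"tz":7,"turn":5.5},{"tx":18,"ty":-28,"tz":7,"turn":5.5},{"tx":20,"ty":-31,"tz":7,"turn":5.5},{"tx":22,"ty":-34,"tz":7,"turn":5.5}]' 0
```

```text
clock: 1.8
ee_pos: [0.4183, 0.1716, 0.3016]
orientation: [[0.963, -0.268, 0.001], [-0.268, -0.963, 0.001], [0.0, -0.001, -1.0]]
wrist_force: [0.5, 0.8, 0.5]
finger_gap: 0.003
finger_force: 0.0
```

```bash
python3 -m creep '[{"tx":2,"ty":-3.2},{"tx":4,"ty":-6.5},{"tx":6,"ty":-9.7},{"tx":7.7,"ty":-12.9},{"tx":9.6,"ty":-16.2},{"tx":11.5,"ty":-19.4},{"tx":13.4,"ty":-22.6},{"tx":15.4,"ty":-25.8},{"tx":17.3,"ty":-29.1,"tz":-1},{"tx":19.2,"ty":-32.3,"tz":-4},{"tx":19.2,"ty":-32.3,"tz":-7},{"tx":19.2,"ty":-32.3,"tz":-9}]'
```

```text
invalid input at $[0]: expected keys tx, ty, tz, turn
```

```bash
python3 -m creep '[{"tz":-0.6},{"tz":-1.2},{"tz":-1.8},{"tz":-2.4},{"tz":-3},{"tz":-3.4},{"tz":-3.4}]'
```

```text
invalid input at $[0]: expected keys tx, ty, tz, turn
```

```bash
python3 -m creep '[{"tx":2,"ty":-3.2,"tz":0,"turn":0},{"tx":4,"ty":-6.5,"tz":0,"turn":0},{"tx":6,"ty":-9.7,"tz":0,"turn":0},{"tx":7.7,"ty":-12.9,"tz":0,"turn":0},{"tx":9.6,"ty":-16.2,"tz":0,"turn":0},{"tx":11.5,"ty":-19.4,"tz":0,"turn":0},{"tx":13.4,"ty":-22.6,"tz":0,"turn":0},{"tx":15.4,"ty":-25.8,"tz":0,"turn":0},{"tx":17.3,"ty":-29.1,"tz":-1,"turn":0},{"tx":19.2,"ty":-32.3,"tz":-4,"turn":0},{"tx":19.2,"ty":-32.3,"tz":-7,"turn":0},{"tx":19.2,"ty":-32.3,"tz":-9,"turn":0}]'
```

```text
clock: 2.8
ee_pos: [0.6091, -0.1516, 0.2065]
orientation: [[0.962, -0.272, -0.005], [-0.272, -0.962, 0.001], [-0.005, 0.0, -1.0]]
wrist_force: [-0.2, 0.6, -0.8]
finger_gap: -0.001
finger_force: 0.0
```

```bash
python3 -m creep '[{"tx":0,"ty":0,"tz":-0.8,"turn":0},{"tx":0,"ty":0,"tz":-1.6,"turn":0},{"tx":0,"ty":0,"tz":-2.3,"turn":0},{"tx":0,"ty":0,"tz":-3,"turn":0},{"tx":0,"ty":0,"tz":-3.6,"turn":0},{"tx":0,"ty":0,"tz":-4.2,"turn":0},{"tx":0,"ty":0,"tz":-4.8,"turn":0},{"tx":0,"ty":0,"tz":-5.4,"turn":0},{"tx":0,"ty":0,"tz":-6,"turn":0},{"tx":0,"ty":0,"tz":-6.5,"turn":0},{"tx":0,"ty":0,"tz":-6.8,"turn":0},{"tx":0,"ty":0,"tz":-6.8,"turn":0}]'
```

```text
clock: 3.8
ee_pos: [0.6093, -0.1497, 0.1421]
orientation: [[0.963, -0.269, -0.002], [-0.269, -0.963, 0.0], [-0.002, 0.0, -1.0]]
wrist_force: [0.6, -0.0, -0.2]
finger_gap: -0.0
finger_force: 0.0
```

```bash
python3 -m creep '[{"tx":0,"ty":0,"tz":-0.2,"turn":0},{"tx":0,"ty":0,"tz":-0.4,"turn":0},{"tx":0,"ty":0,"tz":-0.4,"turn":0}]'; python3 - <<'E'
from cell import r
import cv2
im=r.read_camera("scene")[120:290,190:370]
cv2.imwrite("pics/s2.png",cv2.resize(im[:,:,::-1],None,fx=3,fy=3,interpolation=cv2.INTER_CUBIC))
E
```

```text
clock: 4.05
ee_pos: [0.6097, -0.1498, 0.139]
orientation: [[0.963, -0.269, -0.0], [-0.269, -0.963, 0.0], [-0.0, 0.0, -1.0]]
wrist_force: [0.2, 1.2, -0.3]
finger_gap: -0.001
finger_force: 0.1
```

View pics/s2.png

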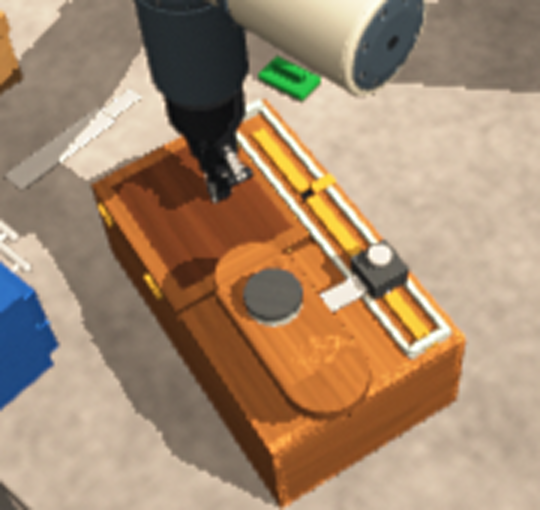

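The lid now looks nearly flush, with the fingertips on it at about (225,192). I'll press on until the force rises.

```bash
python3 -m creep '[{"tx":0,"ty":0,"tz":-0.2,"turn":0},{"tx":0,"ty":0,"tz":-0.4,"turn":0},{"tx":0,"ty":0,"tz":-0.6,"turn":0},{"tx":0,"ty":0,"tz":-0.6,"turn":0}]'
```

```text
clock: 4.43
ee_pos: [0.6096, -0.1498, 0.1328]
orientation: [[0.963, -0.269, -0.0], [-0.269, -0.963, 0.0], [-0.0, 0.0, -1.0]]
wrist_force: [0.2, 0.1, 0.6]
finger_gap: 0.001
finger_force: 0.0
```

```bash
python3 -m creep '[{"tx":0,"ty":0,"tz":-0.1,"turn":0},{"tx":0,"ty":0,"tz":-0.2,"turn":0},{"tx":0,"ty":0,"tz":-0.3,"turn":0},{"tx":0,"ty":0,"tz":-0.3,"turn":0}]'
```

```text
clock: 4.77
ee_pos: [0.6098, -0.1498, 0.1301]
orientation: [[0.963, -0.269, 0.0], [-0.269, -0.963, -0.0], [0.0, -0.0, -1.0]]
wrist_force: [-1.2, 0.2, 0.9]
finger_gap: 0.002
finger_force: 0.6
```

```bash
python3 -m creep '[{"tx":0,"ty":0,"tz":-0.1,"turn":0},{"tx":0,"ty":0,"tz":-0.2,"turn":0},{"tx":0,"ty":0,"tz":-0.2,"turn":0}]'
```

```text
clock: 5.02
ee_pos: [0.6098, -0.1498, 0.1301]
orientation: [[0.963, -0.268, 0.001], [-0.268, -0.963, -0.001], [0.001, 0.0, -1.0]]
wrist_force: [-4.8, 2.7, 9.8]
finger_gap: -0.0
finger_force: 4.9
```

```bash
python3 -m creep '[{"tx":0,"ty":0,"tz":-0.1,"turn":0},{"tx":0,"ty":0,"tz":-0.2,"turn":0},{"tx":0,"ty":0,"tz":-0.2,"turn":0}]'
```

```text
clock: 5.27
ee_pos: [0.6099, -0.1498, 0.13]
orientation: [[0.964, -0.268, 0.003], [-0.268, -0.964, -0.001], [0.003, 0.0, -1.0]]
wrist_force: [-8.8, 3.8, 17.8]
finger_gap: 0.004
finger_force: 9.2
```

```bash
python3 -m creep '[{"tx":0,"ty":0,"tz":2,"turn":0},{"tx":0,"ty":0,"tz":5,"turn":0},{"tx":0,"ty":0,"tz":8.5,"turn":0},{"tx":-0.1,"ty":2,"tz":12,"turn":0},{"tx":-0.3,"ty":5,"tz":14,"turn":0},{"tx":-0.5,"ty":9,"tz":14,"turn":0},{"tx":-0.7,"ty":13,"tz":14,"turn":0},{"tx":-0.9,"ty":17,"tz":14,"turn":0},{"tx":-1,"ty":21,"tz":14,"turn":0},{"tx":-1.2,"ty":24,"tz":14,"turn":0},{"tx":-1.2,"ty":25.1,"tz":14,"turn":0},{"tx":-1.2,"ty":25.1,"tz":14,"turn":0}]'; python3 - <<'E'
from cell import r
import cv2
from fit import W,p
s=r.observe();print(s['ee_pos'],s['wrist_force'],"want",W(p,(-.075,p[4]+.057,.152)))
im=r.read_camera("scene")[120:290,190:370]
cv2.imwrite("pics/s3.png",cv2.resize(im[:,:,::-1],None,fx=3,fy=3,interpolation=cv2.INTER_CUBIC))
E
```

```text
clock: 6.27
ee_pos: [0.5976, 0.104, 0.2657]
orientation: [[0.964, -0.265, -0.0], [-0.265, -0.964, 0.0], [-0.001, -0.0, -1.0]]
wrist_force: [-0.4, 0.0, -0.3]
finger_gap: -0.006
finger_force: 0.0
[0.59763572 0.10402345 0.2656619 ] [-0.39001651  0.01217945 -0.26658134] want [0.59783366 0.10093846 0.152     ]
```

View pics/s3.png

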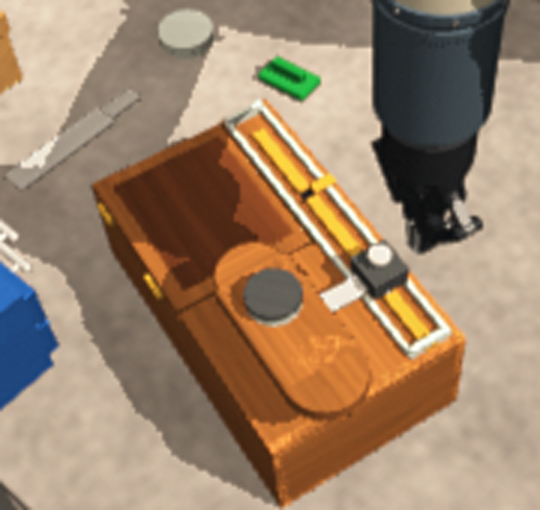

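The lid is flush, with its front edge in line from (235,120) to (305,240). The bolt hasn't moved and sits at (380,268). I'll lower the fingers behind it.

```bash
python3 -m creep '[{"tx":0,"ty":0,"tz":-3,"turn":0},{"tx":0,"ty":0,"tz":-6,"turn":0},{"tx":0,"ty":0,"tz":-8,"turn":0},{"tx":0,"ty":-0.1,"tz":-9.5,"turn":0},{"tx":0,"ty":-0.2,"tz":-10.5,"turn":0},{"tx":0,"ty":-0.2,"tz":-11.2,"turn":0},{"tx":0,"ty":-0.2,"tz":-11.2,"turn":0}]'
```

```text
clock: 6.9
ee_pos: [0.5974, 0.0982, 0.1531]
orientation: [[0.963, -0.27, -0.002], [-0.27, -0.963, -0.001], [-0.002, 0.001, -1.0]]
wrist_force: [1.0, -0.4, -0.4]
finger_gap: -0.008
finger_force: 0.0
```

```bash
python3 -m creep '[{"tx":-0.22,"ty":-0.77,"tz":0,"turn":0},{"tx":-0.4,"ty":-1.44,"tz":0,"turn":0},{"tx":-0.57,"ty":-2.02,"tz":0,"turn":0},{"tx":-0.75,"ty":-2.7,"tz":0,"turn":0},{"tx":-1.02,"ty":-3.66,"tz":0,"turn":0},{"tx":-1.29,"ty":-4.62,"tz":0,"turn":0},{"tx":-1.56,"ty":-5.59,"tz":0,"turn":0},{"tx":-1.83,"ty":-6.55,"tz":0,"turn":0},{"tx":-2.1,"ty":-7.51,"tz":0,"turn":0},{"tx":-2.37,"ty":-8.47,"tz":0,"turn":0},{"tx":-2.56,"ty":-9.15,"tz":0,"turn":0},{"tx":-2.56,"ty":-9.15,"tz":0,"turn":0}]'; cat > st.py <<'E'
from cell import r
import cv2,numpy as np
from fit import p,proj,W
def pin():
    im=r.read_camera("top");s=r.observe();d=s['ee_pos'][:2]-p[:2];c,si=np.cos(p[2]),np.sin(p[2])
    f=s['wrist_force'];print("tcp box",(c*d[0]+si*d[1]).round(4),(-si*d[0]+c*d[1]).round(4),"push along -y",(f[0]*-si+f[1]*c).round(2),"fz",f[2].round(1),"final y_b ~",(p[3]+.0365).round(4))
    print("notch px",proj("top",W(p,(-.075,p[3],.183))))
    return im
E
python3 - <<'E'
from st import *
im=pin()[140:230,280:410]
cv2.imwrite("pics/t2.png",cv2.resize(im[:,:,::-1],None,fx=5,fy=5,interpolation=cv2.INTER_CUBIC))
E
```

```text
clock: 7.9
ee_pos: [0.5724, 0.0074, 0.1556]
orientation: [[0.963, -0.269, 0.003], [-0.269, -0.963, 0.002], [0.002, -0.002, -1.0]]
wrist_force: [0.1, -0.9, 0.2]
finger_gap: 0.001
finger_force: 0.0
tcp box -0.0744 0.0513 push along -y 0.6 fz 0.2 final y_b ~ -0.0049
notch px [352.99867532 199.41826137]
```

View pics/t2.png

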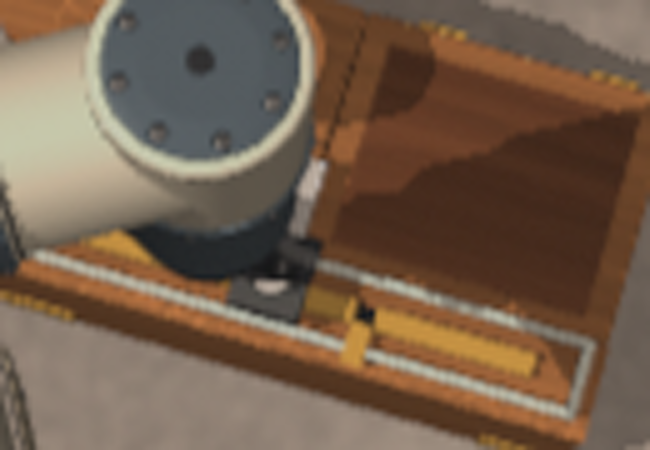

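The pin head is at about (334,197) and the notch at about (353,203). Roughly 56 mm remain, which matches the kinematics.

```bash
python3 -m creep '[{"tx":-0.19,"ty":-0.67,"tz":-0.2,"turn":0},{"tx":-0.38,"ty":-1.35,"tz":-0.2,"turn":0},{"tx":-0.56,"ty":-2.02,"tz":-0.2,"turn":0},{"tx":-0.75,"ty":-2.7,"tz":-0.2,"turn":0},{"tx":-0.89,"ty":-3.2,"tz":-0.2,"turn":0},{"tx":-1.02,"ty":-3.66,"tz":-0.2,"turn":0},{"tx":-1.1,"ty":-3.95,"tz":-0.2,"turn":0},{"tx":-1.18,"ty":-4.24,"tz":-0.2,"turn":0},{"tx":-1.18,"ty":-4.24,"tz":-0.2,"turn":0}]'; python3 -c "
from st import *
pin()"
```

```text
clock: 8.7
ee_pos: [0.5613, -0.0342, 0.1535]
orientation: [[0.963, -0.268, 0.003], [-0.268, -0.963, 0.001], [0.003, -0.002, -1.0]]
wrist_force: [1.4, 1.9, 1.4]
finger_gap: -0.002
finger_force: 1.7
tcp box -0.0739 0.0083 push along -y 3.99 fz 2.7 final y_b ~ -0.0049
notch px [352.99867532 199.41826137]
```

```bash
python3 -m creep '[{"tx":-0.05,"ty":-0.19,"tz":0,"turn":0},{"tx":-0.11,"ty":-0.39,"tz":0,"turn":0},{"tx":-0.16,"ty":-0.58,"tz":0,"turn":0},{"tx":-0.16,"ty":-0.58,"tz":0,"turn":0}]'; python3 -c "
from st import *
pin()"
```

```text
clock: 9.08
ee_pos: [0.5597, -0.0398, 0.1532]
orientation: [[0.963, -0.268, 0.003], [-0.268, -0.963, 0.001], [0.002, -0.002, -1.0]]
wrist_force: [1.7, 4.9, 4.1]
finger_gap: -0.001
finger_force: 2.4
tcp box -0.0739 0.0025 push along -y 4.9 fz 4.7 final y_b ~ -0.0049
notch px [352.99867532 199.41826137]
```

```bash
python3 -m creep '[{"tx":-0.03,"ty":-0.1,"tz":0,"turn":0},{"tx":-0.05,"ty":-0.19,"tz":0,"turn":0},{"tx":-0.08,"ty":-0.29,"tz":0,"turn":0},{"tx":-0.08,"ty":-0.29,"tz":0,"turn":0}]'; python3 -c "
from st import *
pin()"
```

```text
clock: 9.47
ee_pos: [0.5589, -0.0426, 0.1531]
orientation: [[0.963, -0.268, 0.003], [-0.268, -0.963, 0.001], [0.002, -0.002, -1.0]]
wrist_force: [1.8, 5.9, 5.4]
finger_gap: -0.001
finger_force: 3.1
tcp box -0.0739 -0.0003 push along -y 6.04 fz 4.8 final y_b ~ -0.0049
notch px [352.99867532 199.41826137]
```

```bash
python3 -m creep '[{"tx":-0.03,"ty":-0.1,"tz":0,"turn":0},{"tx":-0.05,"ty":-0.19,"tz":0,"turn":0},{"tx":-0.05,"ty":-0.19,"tz":0,"turn":0}]'; python3 -c "
from st import *
pin()"
```

```text
clock: 9.77
ee_pos: [0.558, -0.0452, 0.1528]
orientation: [[0.963, -0.268, 0.002], [-0.268, -0.963, 0.0], [0.002, -0.001, -1.0]]
wrist_force: [0.9, 3.1, 2.9]
finger_gap: -0.002
finger_force: 1.8
tcp box -0.0741 -0.0031 push along -y 4.34 fz 2.8 final y_b ~ -0.0049
notch px [352.99867532 199.41826137]
```

```bash
python3 -m creep '[{"tx":-0.03,"ty":-0.1,"tz":0,"turn":0},{"tx":-0.03,"ty":-0.1,"tz":0,"turn":0}]'; python3 -c "
from st import *
pin()"
```

```text
clock: 9.98
ee_pos: [0.5568, -0.0468, 0.1521]
orientation: [[0.963, -0.269, -0.001], [-0.269, -0.963, -0.001], [-0.001, 0.001, -1.0]]
wrist_force: [0.4, 0.6, 0.4]
finger_gap: 0.004
finger_force: 0.5
tcp box -0.0751 -0.0051 push along -y 1.13 fz -0.4 final y_b ~ -0.0049
notch px [352.99867532 199.41826137]
```

```bash
python3 -m creep '[{"tx":-0.03,"ty":-0.1,"tz":0,"turn":0},{"tx":-0.03,"ty":-0.1,"tz":0,"turn":0}]'; python3 -c "
from st import *
pin()"
```

```text
clock: 10.2
ee_pos: [0.556, -0.048, 0.1517]
orientation: [[0.963, -0.269, -0.002], [-0.269, -0.963, -0.001], [-0.002, 0.001, -1.0]]
wrist_force: [-0.5, -0.2, -0.6]
finger_gap: -0.003
finger_force: 0.0
tcp box -0.0752 -0.0061 push along -y 0.25 fz 0.2 final y_b ~ -0.0049
notch px [352.99867532 199.41826137]
```

```bash
python3 -m creep '[{"tx":-0.03,"ty":-0.1,"tz":0,"turn":0},{"tx":-0.03,"ty":-0.1,"tz":0,"turn":0}]'; python3 -c "
from st import *
pin()"
```

```text
clock: 10.42
ee_pos: [0.5561, -0.0486, 0.1519]
orientation: [[0.963, -0.269, -0.001], [-0.269, -0.963, -0.0], [-0.001, 0.001, -1.0]]
wrist_force: [-0.1, 0.5, 0.6]
finger_gap: -0.001
finger_force: 0.0
tcp box -0.0749 -0.0067 push along -y -0.31 fz -0.6 final y_b ~ -0.0049
notch px [352.99867532 199.41826137]
```

```bash
python3 -m creep '[{"tx":-0.03,"ty":-0.1,"tz":0,"turn":0},{"tx":-0.03,"ty":-0.1,"tz":0,"turn":0}]'; python3 -c "
from st import *
pin()"
```

```text
clock: 10.63
ee_pos: [0.5561, -0.0492, 0.1521]
orientation: [[0.963, -0.269, -0.0], [-0.269, -0.963, 0.0], [-0.0, -0.0, -1.0]]
wrist_force: [-0.6, 0.6, 0.6]
finger_gap: 0.002
finger_force: 0.4
tcp box -0.0748 -0.0073 push along -y 1.04 fz -0.5 final y_b ~ -0.0049
notch px [352.99867532 199.41826137]
```

```bash
python3 -m creep '[{"tx":-0.03,"ty":-0.1,"tz":0,"turn":0},{"tx":-0.03,"ty":-0.1,"tz":0,"turn":0}]'; python3 -c "
from st import *
pin()"
```

```text
clock: 10.85
ee_pos: [0.556, -0.0499, 0.1522]
orientation: [[0.963, -0.268, 0.0], [-0.268, -0.963, 0.001], [-0.0, -0.001, -1.0]]
wrist_force: [0.9, 2.6, -0.3]
finger_gap: -0.001
finger_force: 1.2
tcp box -0.0748 -0.0081 push along -y 2.14 fz -0.9 final y_b ~ -0.0049
notch px [352.99867532 199.41826137]
```

```bash
python3 -m creep '[{"tx":-0.03,"ty":-0.1,"tz":0,"turn":0},{"tx":-0.03,"ty":-0.1,"tz":0,"turn":0}]'; python3 -c "
from st import *
pin()"
```

```text
clock: 11.07
ee_pos: [0.5558, -0.0505, 0.1522]
orientation: [[0.963, -0.268, 0.0], [-0.268, -0.963, 0.002], [0.0, -0.002, -1.0]]
wrist_force: [0.1, 5.4, -0.7]
finger_gap: 0.002
finger_force: 2.5
tcp box -0.0748 -0.0087 push along -y 5.17 fz -0.6 final y_b ~ -0.0049
notch px [352.99867532 199.41826137]
```

```bash
python3 -m creep '[{"tx":-0.03,"ty":-0.1,"tz":0,"turn":0},{"tx":-0.03,"ty":-0.1,"tz":0,"turn":0}]'; python3 -c "
from st import *
pin()"
```

```text
clock: 11.28
ee_pos: [0.5557, -0.0509, 0.1522]
orientation: [[0.963, -0.268, 0.001], [-0.268, -0.963, 0.003], [0.0, -0.003, -1.0]]
wrist_force: [0.2, 8.4, -1.0]
finger_gap: -0.002
finger_force: 3.6
tcp box -0.0748 -0.0091 push along -y 7.42 fz -0.3 final y_b ~ -0.0049
notch px [352.99867532 199.41826137]
```

The push dipped to zero and then rose past the sliding force while the block stalled, so the pin has dropped. I'll back off and look.

```bash
python3 -m creep '[{"tx":0.13,"ty":0.5,"tz":0,"turn":0},{"tx":0.4,"ty":1.5,"tz":0,"turn":0},{"tx":0.8,"ty":2.9,"tz":0,"turn":0},{"tx":0.8,"ty":2.9,"tz":3,"turn":0},{"tx":0.8,"ty":2.9,"tz":7,"turn":0},{"tx":-1,"ty":3,"tz":11,"turn":0},{"tx":-5,"ty":4,"tz":12,"turn":0},{"tx":-9,"ty":6,"tz":12,"turn":0},{"tx":-12,"ty":9,"tz":12,"turn":0},{"tx":-14,"ty":12,"tz":12,"turn":0},{"tx":-16,"ty":15,"tz":12,"turn":0},{"tx":-16,"ty":15,"tz":12,"turn":0}]'; python3 - <<'E'
from st import *
a=pin()[130:230,270:430]
b=r.read_camera("scene")[140:290,210:350]
f=lambda i,k:cv2.resize(i[:,:,::-1],None,fx=k,fy=k,interpolation=cv2.INTER_CUBIC)
cv2.imwrite("pics/t9.png",f(a,5));cv2.imwrite("pics/s9.png",f(b,4))
E
```

```text
clock: 12.33
ee_pos: [0.3927, 0.1019, 0.2731]
orientation: [[0.965, -0.263, 0.001], [-0.263, -0.965, 0.002], [0.001, -0.002, -1.0]]
wrist_force: [0.6, -0.3, 0.4]
finger_gap: 0.002
finger_force: 0.0
tcp box -0.2711 0.0931 push along -y 0.12 fz -0.6 final y_b ~ -0.0049
notch px [352.99867532 199.41826137]
```

View pics/t9.png

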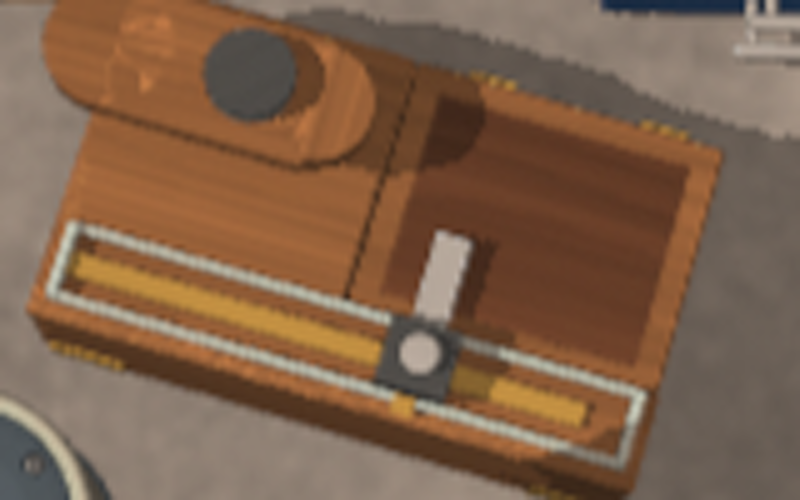

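View pics/s9.png

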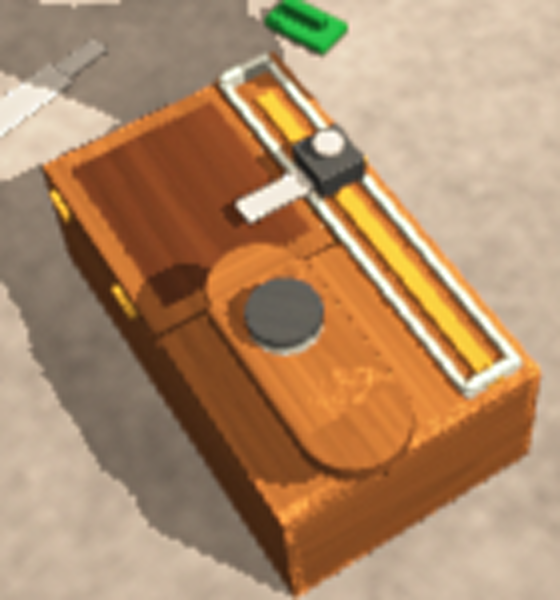

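The lid is flush and the bolt block sits over the notch tab: in the top view the pin head is at (353.6,200.0), predicted (353.0,199.4). The tin hasn't moved and the hand is clear.

```bash
python3 -c "
from cell import r
print(r.job_done())"
```

```text
the job is handed in; nothing more can be done
None
```

The job is handed in: the lid is pressed flush, the push force and pictures indicate the bolt's pin has dropped into the notch, and the hand is clear after about 12 s with the small tin unmoved; I did not re-check the other loose items individually.

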